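# Open the spice box for the jars left out

### The arm

A 6-joint arm with a two-finger parallel gripper is mounted at the origin on a cart in front of the work surface, level with it; the furniture and walls round the work are solid. World frame = base frame: x ahead of the robot, y to its left, z up, the work surface at z = 0. Lengths are in m, angles in degrees, forces in N, time in s.
With the tool pointing down it reaches from about 0.375 to 0.9 m from the base axis. Payload 3.1 kg.
Tool frame: the origin (TCP) lies on the centre line of the jaws, within the pads' length; the fingertips stand finger_overhang ahead of it and the grasp point (between the pads) lies 5 mm behind it (finger_overhang is the distance from the TCP to the fingertips, in m); z points along the fingers, y is the line along which they close (so a half turn about z gives the same grasp; the last joint's range is limited). The gripper opens to 87 mm and grips with 3 to 60 N. Pads are 19 mm wide; open, the fingers measure 117 mm over their backs; the gripper's body (75 mm by 190 mm) begins 51 mm behind the grasp point.
Start: joints at [58.757, 30.224, 82.088, -0, 67.689, -10.227], TCP at [0.224, 0.583, 0.237] pointing down, gripper open.
Joint ranges: [-176.69, 176.69], [-43.24, 126.21], [12.49, 139.97], [-82, 262], [0, 151.66], [-163.58, 163.58]. Speed limits (degrees/s): [159.86, 159.86, 180, 180, 180, 180].

### API

Orientations are given as a 3x3 rotation matrix whose columns are the frame's x, y, z axes.
In Python, from rig import read_state, capture, calibration, hand_in, finger_overhang gives the robot as it stands.
- The arm moves only by the tool send_rows, never from a script. Its argument "plan" is a list of rows, each a list of 5 numbers: the closure in counts, from 0 (fully open) to 255 (shut), then the shift along the tool's x, y, z in m, then the turn about the tool's z in rad. A call has 1 to 20 rows; each row shifts and turns the commanded pose from where the row before left it, along the tool's axes as they then stand; what a row does not reach is not made up. A row lasts 1/12 s, in which the tool goes at most 41.7 mm and 7.16 degrees, less where a joint would pass 70% of its speed; a pose out of reach is approached as far as the arm can. A call is refused whole if a number of a shift passes 0.0417 or a number of a turn 0.125, either way. A call with a gripper value outside its range is refused whole. The fingers move at their own pace and stop on an object; the grip force is fixed at half the most. Time passes only in rows, so rows that do not move let the fingers close. It gives the time, the measured TCP pose, the force, the opening and the grip force at its end, in the units of the state.
- read_state(): the state, without advancing time (a new reading comes with each control period).
- capture(name): name is "side" or "top"; returns (picture, depth): 400x640x3 uint8, blue, green, red; 400x640 float32, m along the optical axis (not along the pixel's ray), 0 where there is no reading.
- calibration(name): a dict with "fx", "fy", "cx", "cy" (pixels), "xyz" and "rotation" of the camera in the world. Camera axes: x right, y down, z forward; pixel columns grow to the right and rows downward; lengths in m; the calibration is good to about 2 mm. A picture is of the moment at which its call begins. calibration takes no time and is no camera call.
- hand_in(): hands the job in; it is judged then, once.
The state is a dict: "time_s": time; "joint_positions": joint angles; "qvel": joint speeds; "tau": joint torques, N m; "position": TCP position; "tcp_rot": TCP orientation; "force": force on the tool from outside, world axes, zero at the start; "moment": the same for the moment, N m; "opening": opening from 0.0 (shut) to 1.0 (fully open); "grasp_force": force on a finger pad.
Only numpy, scipy, OpenCV 4.12 (cv2) and the standard library are available. Lean on these libraries where they do the work, as an engineer would, in place of code of your own. Each camera call takes 0.05 s, during which the arm holds its last target. There are 200 camera calls.

### The job

Two spice jars still have to go back into the closed wooden spice box, so open it for whoever puts them away: with a fingertip push the catch's hook aside off its stud so that it drops clear, then push the lid up by its finger pull and on over past upright, without flinging it, so that it stays open leaning back on its stop. Only touch and push: do not lift the box or shove it along, and leave the jars and everything else where they stand.

Things in the scene. Friction and masses are not known exactly. Their poses are not given: they have to be found in the camera images.
- spice_box: closed chest of light wood, 110 deep (own x) x 160 wide (own y) x 122 mm high without its lid, loose on the counter on four rubber feet, about 0.9 kg and four jars standing inside. Origin: centre of its underside; z up; its front (catch and finger pull) looks to its own -x, roughly to the robot's left; +y is leftward for someone facing it. Front face at own x = -55 mm, walls 6 mm thick
- spice_lid (a joint): angle of the lid about the hinge along the rear top edge: 0 shut, 1.57 upright, 1.92 resting on its stop, leaning back. Plain loose hinge, lid 0.15 kg, 12 mm thick (top face 134.5 mm above the counter when shut): it balances at about 1.47, falls shut from below 1.4 and falls open from beyond 1.55. It cannot rise more than about 3 mm at the front while the hook is on its stud
- lid_hinge (a point): middle of the lid's hinge line: in the box's frame x = +55, y = 0, z = 122.5 mm. The lid turns about the box's y axis
- lid_pull (a point): on the lid: middle of the outer lower edge of the finger pull, a flat wooden tab 40 mm wide, 8 mm thick, that stands 26 mm out from the middle of the lid's front edge, its underside level with the lid's underside. Lid shut: box x = -81, y = 0, z = 122.5 mm; 136 mm from the hinge line. Free space below it for a fingertip down to the counter
- hook (a joint): angle of the steel hook catch on the left half of the box's front: about 0 (up to 0.06) hooked over the lid's stud, grows as its top is pushed to the left (box +y). Beyond about 0.4 it falls on by itself and hangs down to the left at 1.95. Pushing its knob takes less than 1 N
- hook_pivot (a point): pivot of the hook, 9 mm off the front face: box x = -64, y = +45, z = 88.5 mm; it turns about the box's x axis. The stud, a pin with a 12 mm head standing 18 mm out from the lid's front edge, is 40 mm straight above the pivot when the lid is shut
- hook_knob (a point): middle of the hook's round knob, 10 mm thick and 20 mm long, pointing out of the front from 6 to 26 mm off the face, at the hook's upper end, above the lid's top. Hooked: box x = -71, y = +29, z = 150.5 mm; 64 mm from the pivot's axis. Push it to the left (box +y) from its right side
- jar_side: spice jar with a dark cap, 44 mm thick, 105 mm high, standing beside the box (its left end, own +y), 25 mm or more clear of it; to be left alone. Origin: centre of its underside
- jar_back: spice jar with a dark cap, 44 mm thick, 96 mm high, standing behind the box (its hinge side), clear of the open lid; to be left alone. Origin: centre of its underside
- jar_in_a: spice jar inside the box, right rear, 106 mm high; to be left alone. Origin: centre of its underside
- jar_in_b: spice jar inside the box, middle rear, 105 mm high; to be left alone. Origin: centre of its underside
- jar_in_c: spice jar inside the box, left rear, 96 mm high; to be left alone. Origin: centre of its underside
- jar_in_d: spice jar inside the box, left front, 106 mm high; to be left alone. Origin: centre of its underside
- peeler: orange peeler, 170x25x18 mm, lying on the counter's front right; to be left alone. Origin: centre of its underside
- bowl: white bowl, 140 mm wide, 65 mm high, on the counter's front left; to be left alone. Origin: centre of its underside
- soy: sauce bottle, 58 mm thick, 207 mm high, at the back of the counter; to be left alone. Origin: centre of its underside

How it is judged (in metres and radians):
On the way, in this order (a step that is already met when the one before it is completed fails the run):
1. the hook has been pushed off its stud and has dropped clear, the lid still shut (value of joint hook above 1.2 rad and value of joint spice_lid below 0.1 rad), for 0.2 s.
2. the lid is past upright and lies back on its stop (value of joint spice_lid above 1.85 rad), for 0.2 s.
At the end, for the whole second after the job is handed in: the lid rests open at its stop (over 1.85 rad) and is still, the hook hangs clear of its stud (over 1.2 rad), and the box stands flat within 20 mm of where it stood (value of joint spice_lid above 1.85 rad and velocity of joint spice_lid between -0.1 and 0.1 rad/s and value of joint hook above 1.2 rad and distance of spice_box from where it was at the start of the episode below 0.02 m and angle between spice_box's own z axis and vertical below 0.05 rad and linear speed of spice_box below 0.02 m/s); the robot touches nothing.
It fails at once if the box is shoved more than 20 mm or lifted (distance of spice_box from where it was at the start of the episode above 0.02 m or height (world z) of spice_box above 0.01 m or angle between spice_box's own z axis and vertical above 0.15 rad).
It fails at once if the lid is flung (faster than 6 rad/s) (velocity of joint spice_lid above 6 rad/s).
It fails at once if a jar outside the box is moved more than 20 mm (distance of any of jar_side, jar_back from where it was at the start of the episode above 0.02 m).
It fails at once if a jar in the box is taken out or lifted (distance of any of jar_in_a, jar_in_b, jar_in_c, jar_in_d from where it was at the start of the episode above 0.05 m).
It fails at once if another thing on the counter is moved more than 20 mm (distance of any of peeler, bowl, soy from where it was at the start of the episode above 0.02 m).
It also fails if it takes over 40 s, if anything falls off the work surface, if the arm or the gripper's body presses on something with over 40 N, if the wrist force passes 120 N, or if a joint passes its speed limit or range.

## Working session

There is one attempt and no reset: what is moved stays moved. The work goes in short steps, Python scripts to look and compute and a tool call to move; the robot and the scene stay as the last step left them, time stands still between calls to the robot, and variables do not carry over. Pictures are saved under pics/ and viewed, at most 10 in all, crops included, and the job is handed in when it is done.

Besides the shell and the picture viewer there is one more tool, called after "Call:" by a JSON object that holds its "op" and its "data", one argument or row to a line. send_rows: Moves the arm, as the interface text tells. Its arguments: {"type":"object","properties":{"plan":{"type":"array","items":{"type":"array","items":{"type":"number"}}}},"required":["plan"]}

```bash
mkdir -p pics; ls
python3 - <<'E'
from rig import *
import cv2,numpy as np
s=read_state();print(s['time_s'],s['position'],s['tcp_rot'],finger_overhang,s['opening'])
for n in("side","top"):
    p,d=capture(n);cv2.imwrite(f"pics/{n}0.png",p);np.save(f"{n}0.npy",d);print(n,calibration(n))
E
```

```text
pics
0.0 [0.22375821 0.58283314 0.23557441] [[-9.33466518e-01  3.58662798e-01 -1.12071439e-03]
 [ 3.58664338e-01  9.33464802e-01 -1.83166211e-03]
 [ 3.89198376e-04 -2.11175553e-03 -9.99997695e-01]] 0.014 0.9973750679564959
side {'fx': 367.9294663179046, 'fy': 367.9294663179046, 'cx': 314.12328693861724, 'cy': 200.5613095396394, 'xyz': array([ 0.10650303, -0.14429326,  0.96020589]), 'rotation': array([[ 0.36906893, -0.80286135,  0.4681899 ],
       [-0.92939911, -0.317556  ,  0.18808371],
       [-0.00232863, -0.50455113, -0.86337868]])}
top {'fx': 469.79053439965827, 'fy': 469.79053439965827, 'cx': 319.30339415988925, 'cy': 198.6349366922654, 'xyz': array([0.32820095, 0.01617943, 1.40437555]), 'rotation': array([[-0.02365815, -0.98171033,  0.18890503],
       [-0.99932767,  0.02851683,  0.02304346],
       [-0.02800898, -0.18823286, -0.98172496]])}
```

View pics/side0.png

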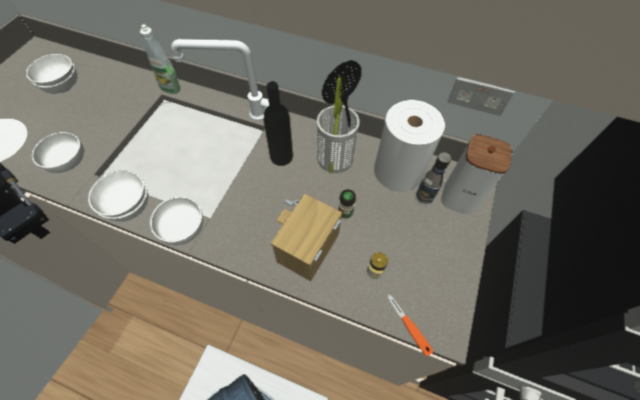

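View pics/top0.png

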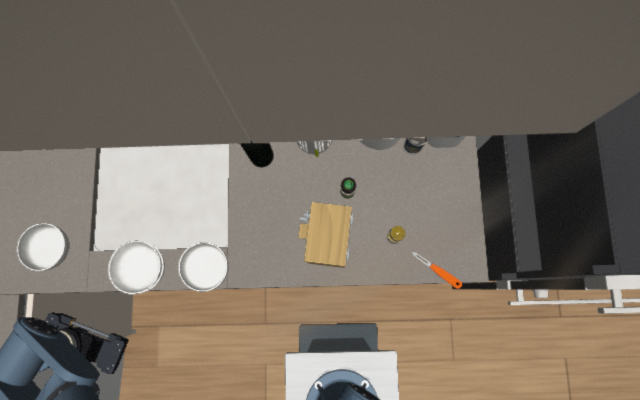

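The top view shows the light wooden lid at about (328,234), its finger pull at (303,231) on the left, the hook and knob at about (305,216), jar_side at (348,186) and jar_back at (397,233). The side view shows the hook and stud at about (291,203). Next I measure these.

```bash
cat > h.py <<'E'
from rig import *
import cv2,numpy as np
def ray(n,px,z):
    c=calibration(n);R=np.array(c['rotation']);p=np.atleast_2d(px).astype(float)
    d=np.c_[(p[:,0]-c['cx'])/c['fx'],(p[:,1]-c['cy'])/c['fy'],np.ones(len(p))]@R.T
    o=np.array(c['xyz']);return o+d*((z-o[2])/d[:,2])[:,None]
def cloud(n,d):
    c=calibration(n);v,u=np.mgrid[:400,:640]
    q=np.stack([(u-c['cx'])/c['fx']*d,(v-c['cy'])/c['fy']*d,d],-1)
    return q@np.array(c['rotation']).T+c['xyz']
E
python3 - <<'E'
from h import *
for n in("top","side"):
    p=cv2.imread(f"pics/{n}0.png");d=np.load(f"{n}0.npy");P=cloud(n,d)
    m=(P[...,2]>0.124)&(P[...,2]<0.145)&(d>0)
    hsv=cv2.cvtColor(p,cv2.COLOR_BGR2HSV)
    w=m&(abs(P[...,0]-0.5)<.2)&(abs(P[...,1])<.2)&(hsv[...,1]>60)
    k=cv2.morphologyEx(w.astype('uint8'),cv2.MORPH_OPEN,np.ones((13,13)))>0
    Q=P[k];r=cv2.minAreaRect((Q[:,:2]*1000).astype('float32'))
    print(n,k.sum(),'z',np.median(Q[:,2]),'rect',r,cv2.boxPoints(r).round(1).tolist())
    # anything near the box above / around
    t=(P[...,2]>.138)&(P[...,2]<.2)&(abs(P[...,0]-.5)<.15)&(abs(P[...,1]-.02)<.15)&(d>0)
    vs,us=np.where(t);print([(u,v,*P[v,u].round(3)) for u,v in zip(us,vs)][:40])
    pull=w&~(cv2.dilate(k.astype('uint8'),np.ones((3,3)))>0);Q=P[pull];print('pull',len(Q),np.median(Q,0) if len(Q) else '')
    cs=(250,150,180,140) if n=="top" else (220,160,200,150)
    u,v,W,H=cs;cv2.imwrite(f"pics/{n}0c.png",cv2.resize(p[v:v+H,u:u+W],None,fx=4,fy=4,interpolation=cv2.INTER_CUBIC))
E
```

```text
top 2157 z 0.13439481929060215 rect ((476.0467834472656, 35.9338493347168), (133.64256286621094, 162.6765594482422), 85.50192260742188) [[389.70001220703125, -24.299999237060547], [551.9000244140625, -37.099998474121094], [562.4000244140625, 96.19999694824219], [400.20001220703125, 108.9000015258789]]
[(np.int64(322), np.int64(203), np.float64(0.559), np.float64(0.039), np.float64(0.139)), (np.int64(322), np.int64(204), np.float64(0.557), np.float64(0.039), np.float64(0.139)), (np.int64(328), np.int64(204), np.float64(0.556), np.float64(0.022), np.float64(0.138)), (np.int64(315), np.int64(205), np.float64(0.554), np.float64(0.058), np.float64(0.138)), (np.int64(316), np.int64(205), np.float64(0.554), np.float64(0.055), np.float64(0.139)), (np.int64(328), np.int64(205), np.float64(0.553), np.float64(0.023), np.float64(0.138)), (np.int64(336), np.int64(205), np.float64(0.553), np.float64(0.001), np.float64(0.138)), (np.int64(316), np.int64(206), np.float64(0.551), np.float64(0.055), np.float64(0.139)), (np.int64(318), np.int64(206), np.float64(0.551), np.float64(0.05), np.float64(0.138
[... 5973 characters left out ...]
 np.float64(0.082), np.float64(0.155)), (np.int64(292), np.int64(204), np.float64(0.514), np.float64(0.08), np.float64(0.153)), (np.int64(293), np.int64(204), np.float64(0.52), np.float64(0.08), np.float64(0.144)), (np.int64(294), np.int64(204), np.float64(0.523), np.float64(0.079), np.float64(0.139)), (np.int64(309), np.int64(204), np.float64(0.537), np.float64(0.043), np.float64(0.139)), (np.int64(291), np.int64(205), np.float64(0.512), np.float64(0.082), np.float64(0.15)), (np.int64(292), np.int64(205), np.float64(0.513), np.float64(0.08), np.float64(0.15)), (np.int64(305), np.int64(218), np.float64(0.496), np.float64(0.037), np.float64(0.138))]
pull 730 [0.51561268 0.04642559 0.1339106 ]
```

View pics/top0c.png

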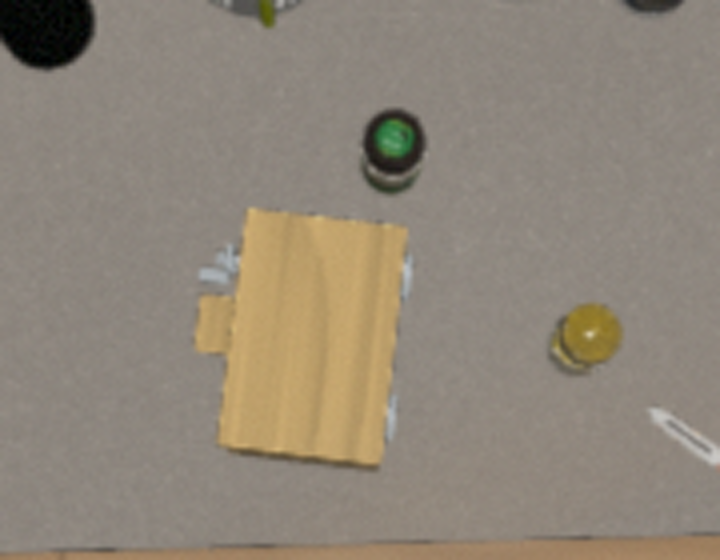

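View pics/side0c.png

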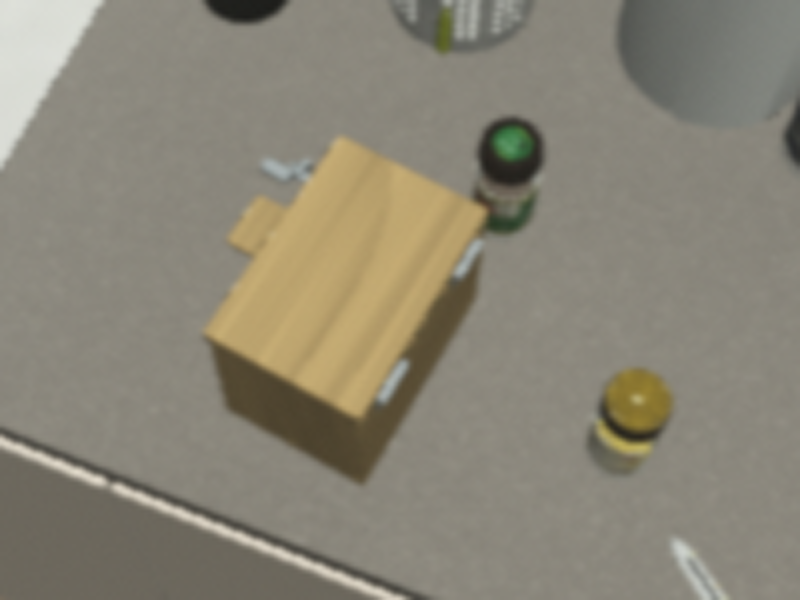

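The top crop shows the lid corners at (248,208), (408,228), (380,467), (221,447), the pull at (197–232, 295–353), and the knob at (200–230, 273). The side crop shows the lid corners at (340,136), (490,210), (360,418), (207,335), and the knob from (265,163) to (290,178).

Run:
```python
from h import *
f=lambda a,o:(np.array(a)+.5)/4-.5+np.array(o)
C=[]
for n,a,o in(("top",[(248,208),(408,228),(380,467),(221,447),(197,294),(194,352)],(250,150)),("side",[(340,136),(490,210),(360,418),(207,335),(262,197),(229,238)],(220,160))):
    Q=ray(n,f(a,o),.1345)[:,:2];C.append(Q)
    e=[np.linalg.norm(Q[i]-Q[(i+1)%4]) for i in range(4)]
    bx=(Q[1]+Q[2]-Q[0]-Q[3]);by=(Q[0]+Q[1]-Q[2]-Q[3])
    print(n,Q.round(3).tolist(),'edges',np.round(e,3),'c',Q[:4].mean(0),'yaw x',np.degrees(np.arctan2(bx[1],bx[0])),'yaw y-90',np.degrees(np.arctan2(by[1],by[0]))-90)
print('knob top',ray("top",f([(200,273),(230,273)],(250,150)),.1505),'side',ray("side",f([(265,163),(290,175)],(220,160)),.1505))
# jars tops, countertop check, overhead
for n in("top","side"):
    d=np.load(f"{n}0.npy");P=cloud(n,d)
    for nm,x,y in(("jar_side",.64,-.03),):
        pass
    q=P[(P[...,2]>.08)&(P[...,2]<.12)&(d>0)&(P[...,0]<.75)&(P[...,0]>.3)&(abs(P[...,1]+.05)<.25)]
    for nm,s in(("side jar",q[:,0]>.585),("back jar",q[:,1]<-.1)):
        r=q[s];print(n,nm,len(r),r.min(0).round(3) if len(r) else'',r.max(0).round(3)if len(r) else'')
    a=P[(d>0)&(P[...,2]>.25)];print(n,'high',len(a),a.min(0).round(2),a.max(0).round(2))
    b=a[(a[:,0]>.2)&(a[:,0]<.75)&(abs(a[:,1])<.3)];print(len(b),b.min(0).round(2),b.max(0).round(2)) if len(b) else 0
```

```text
top [[0.565, 0.067], [0.548, -0.042], [0.386, -0.017], [0.402, 0.089], [0.506, 0.103], [0.467, 0.106]] edges [0.111 0.163 0.107 0.164] c [0.47517041 0.02418055] yaw x -98.71964467551278 yaw y-90 -98.09627803734796
side [[0.565, 0.067], [0.549, -0.043], [0.389, -0.019], [0.404, 0.088], [0.504, 0.096], [0.469, 0.103]] edges [0.111 0.162 0.108 0.162] c [0.47651945 0.02305611] yaw x -98.12130360716739 yaw y-90 -98.15750914873938
knob top [[0.51812377 0.10000806 0.1505    ]
 [0.51755889 0.07973757 0.1505    ]] side [[0.51960225 0.09929134 0.1505    ]
 [0.51736481 0.08096395 0.1505    ]]
top side jar 474 [ 0.595 -0.266  0.08 ] [0.75 0.2  0.12]
top back jar 339 [ 0.455 -0.266  0.08 ] [ 0.75  -0.123  0.12 ]
top high 114231 [ 0.08 -0.6   0.25] [0.7  0.66 1.02]
67079 [ 0.59 -0.3   0.57] [0.61 0.3  1.02]
side side jar 765 [ 0.596 -0.269  0.08 ] [0.75 0.2  0.12]
side back jar 531 [ 0.456 -0.269  0.08 ] [ 0.75  -0.129  0.12 ]
side high 61991 [ 0.06 -0.65  0.25] [0.96 0.94 0.73]
21882 [ 0.59 -0.3   0.25] [0.75 0.3  0.72]
```

Call:
{"op": "send_rows", "data": {
  "plan": [
    [255,0,0,0,-0.1115],
    [255,0,0,0,-0.1115],
    [255,-0.0184,-0.0249,0,0],
    [255,-0.0184,-0.0249,0,0],
    [255,-0.0184,-0.0249,0,0],
    [255,-0.0184,-0.0249,0,0],
    [255,-0.0184,-0.0249,0,0],
    [255,-0.0184,-0.0249,0,0],
    [255,-0.0184,-0.0249,0,0],
    [255,-0.0184,-0.0249,0,0],
    [255,-0.0184,-0.0249,0,0],
    [255,-0.0184,-0.0249,0,0],
    [255,-0.0184,-0.0249,0,0],
    [255,-0.0184,-0.0249,0,0],
    [255,-0.0184,-0.0249,0,0],
    [255,-0.0184,-0.0249,0,0],
    [255,-0.0184,-0.0249,0,0],
    [255,-0.0184,-0.0249,0,0],
    [255,-0.0184,-0.0249,0,0],
    [255,-0.0184,-0.0249,0,0]
  ]
}}

```text
time_s: 1.77
position: [0.4878, 0.0909, 0.2363]
tcp_rot: [[-0.99, 0.143, -0.001], [0.143, 0.99, 0.0], [0.001, -0.0, -1.0]]
force: [0.4, -0.3, 0.2]
opening: 0.005
grasp_force: 0.0
```

Run:
```python
from h import *
s=read_state();print(s['time_s'],s['position'],s['tcp_rot'].round(3) if hasattr(s['tcp_rot'],'round') else s['tcp_rot'],s['force'],s['opening'])
p,d=capture("side");np.save("side1.npy",d)
cv2.imwrite("pics/s1.png",cv2.resize(p[100:300,200:400],None,fx=3,fy=3,interpolation=cv2.INTER_CUBIC))
```

```text
1.7667 [0.48784595 0.09091115 0.23628148] [[-0.99   0.143 -0.001]
 [ 0.143  0.99   0.   ]
 [ 0.001 -0.    -1.   ]] [ 0.4433613  -0.25172876  0.24005019] 0.005231744035391837
```

View pics/s1.png

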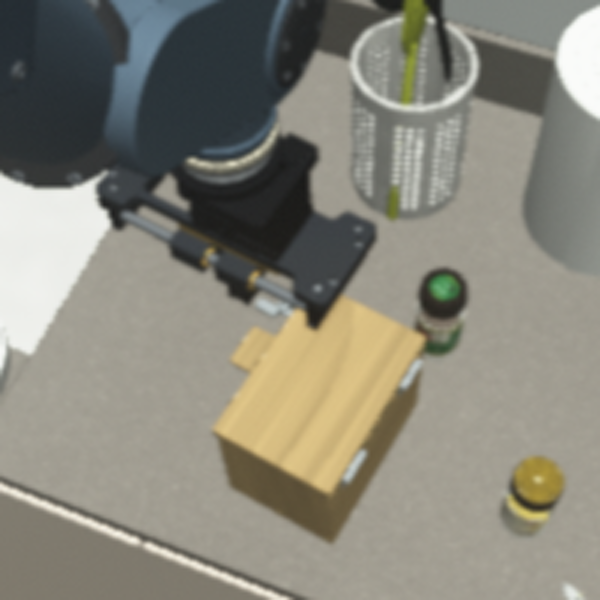

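The picture shows the closed fingers above the pull, just right of the knob, which is at about (270,305). Descending beside the knob.

Call:
{"op": "send_rows", "data": {
  "plan": [
    [255,0,0,0.02,0],
    [255,0,0,0.02,0],
    [255,0,0,0.02,0],
    [255,0,0,0.015,0],
    [255,0,0,0.007,0],
    [255,0,0,0,0]
  ]
}}

```text
time_s: 2.32
position: [0.4863, 0.0925, 0.1529]
tcp_rot: [[-0.99, 0.143, -0.004], [0.143, 0.99, 0.0], [0.004, -0.0, -1.0]]
force: [0.1, 0.4, 0.5]
opening: 0.003
grasp_force: 0.0
```

Call:
{"op": "send_rows", "data": {
  "plan": [
    [255,-0.005,0,0,0],
    [255,-0.005,0,0,0],
    [255,-0.005,0,0,0],
    [255,-0.005,0,0,0],
    [255,-0.005,0,0,0],
    [255,-0.005,0,0,0]
  ]
}}

```text
time_s: 2.82
position: [0.5183, 0.088, 0.155]
tcp_rot: [[-0.99, 0.143, 0.001], [0.143, 0.99, -0.0], [-0.001, 0.0, -1.0]]
force: [0.5, -0.5, 0.4]
opening: 0.006
grasp_force: 0.0
```

Call:
{"op": "send_rows", "data": {
  "plan": [
    [255,-0.006,0,0,0],
    [255,-0.006,0,0,0],
    [255,-0.006,0,0,0],
    [255,-0.004,0,0,0],
    [255,0,0,0,0],
    [255,0,0,0,0]
  ]
}}

```text
time_s: 3.32
position: [0.5392, 0.0849, 0.1544]
tcp_rot: [[-0.99, 0.143, -0.0], [0.143, 0.99, -0.0], [0.0, -0.0, -1.0]]
force: [-0.7, 0.4, 0.4]
opening: 0.002
grasp_force: 0.0
```

Run:
```python
from h import *
s=read_state();print(s['time_s'],s['position'],s['force'])
p,d=capture("side");t,d2=capture("top")
cv2.imwrite("pics/s2.png",np.hstack([cv2.resize(p[140:260,220:340],(400,400),interpolation=cv2.INTER_CUBIC),cv2.resize(t[160:280,260:380],(400,400),interpolation=cv2.INTER_CUBIC)]))
```

```text
3.3167 [0.53917481 0.0848865  0.15438827] [-0.6806479   0.3916376   0.36932965]
```

View pics/s2.png

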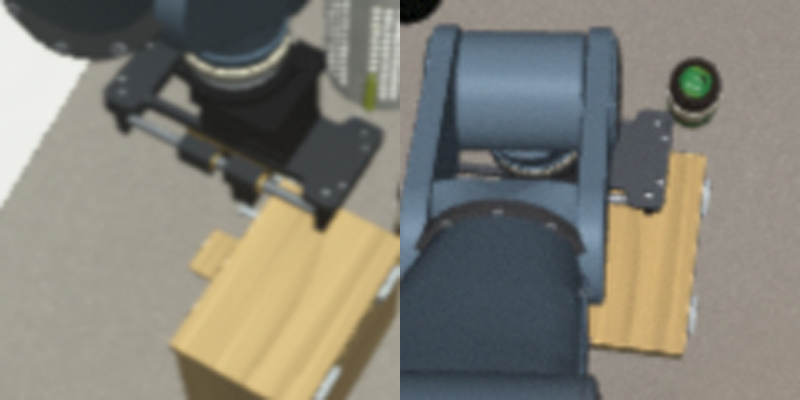

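The side view shows only the stud, at about (245,210), and no knob beside the finger. I'll lift, back off in front of the pull and check the hook.

Call:
{"op": "send_rows", "data": {
  "plan": [
    [255,0,0,-0.02,0],
    [255,0,0,-0.02,0],
    [255,0,0,-0.02,0],
    [255,0.018,0.02,0,0],
    [255,0.018,0.02,0,0],
    [255,0.018,0.02,0,0],
    [255,0,0.02,0,0],
    [255,0,0,0,0]
  ]
}}

```text
time_s: 4.08
position: [0.496, 0.1747, 0.2148]
tcp_rot: [[-0.99, 0.14, 0.0], [0.14, 0.99, 0.001], [-0.0, 0.001, -1.0]]
force: [1.3, -0.4, 0.2]
opening: 0.008
grasp_force: 0.0
```

Run:
```python
from h import *
s=read_state();print(s['time_s'],s['position'],s['force'])
p,d=capture("side");P=cloud("side",d)
t=(P[...,2]>.14)&(P[...,2]<.18)&(abs(P[...,0]-.53)<.06)&(abs(P[...,1]-.09)<.02);print('knob-zone px',t.sum(),P[t].mean(0))
cv2.imwrite("pics/s3.png",cv2.resize(p[150:280,220:350],(600,600),interpolation=cv2.INTER_CUBIC))
```

```text
4.0833 [0.49599235 0.17467435 0.21480037] [ 1.28399765 -0.3966818   0.18226614]
knob-zone px 0 [nan nan nan]<stdin>:4: RuntimeWarning: Mean of empty slice.
  ret = um.true_divide(
```

View pics/s3.png

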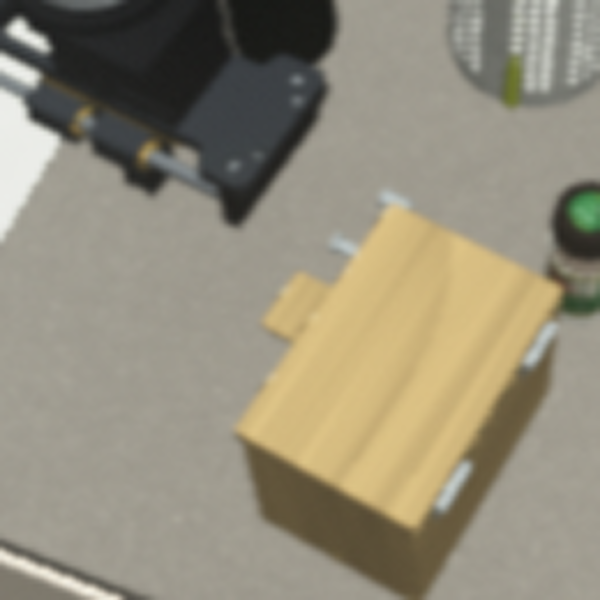

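The hook now hangs down left of the box, with its knob at about (392,198), and the stud at (343,243) is free. Next I bring the finger's back low in front of the pull.

Call:
{"op": "send_rows", "data": {
  "plan": [
    [255,0,0,0.025,0],
    [255,0,0,0.025,0],
    [255,0,0,0.025,0],
    [255,0,0,0.025,0],
    [255,0,-0.015,0,0],
    [255,0,-0.015,0,0],
    [255,0,-0.012,0,0],
    [255,0,-0.006,0,0],
    [255,0,0,0,0]
  ]
}}

```text
time_s: 4.88
position: [0.4905, 0.1227, 0.1148]
tcp_rot: [[-0.989, 0.146, 0.0], [0.146, 0.989, -0.0], [-0.0, -0.0, -1.0]]
force: [-0.2, 0.8, 0.3]
opening: 0.007
grasp_force: 0.0
```

Call:
{"op": "send_rows", "data": {
  "plan": [
    [255,0,-0.003,0,0],
    [255,0,-0.003,0,0],
    [255,0,0,0,0]
  ]
}}

```text
time_s: 5.13
position: [0.4896, 0.1183, 0.1149]
tcp_rot: [[-0.99, 0.143, 0.001], [0.143, 0.99, -0.0], [-0.001, 0.0, -1.0]]
force: [0.1, 0.3, -0.3]
opening: 0.006
grasp_force: 0.0
```

Call:
{"op": "send_rows", "data": {
  "plan": [
    [255,0,-0.002,0,0],
    [255,0,0,0,0]
  ]
}}

```text
time_s: 5.3
position: [0.4891, 0.1165, 0.1147]
tcp_rot: [[-0.99, 0.143, 0.0], [0.143, 0.99, -0.0], [-0.0, -0.0, -1.0]]
force: [0.0, 0.2, 0.1]
opening: 0.004
grasp_force: 0.0
```

Call:
{"op": "send_rows", "data": {
  "plan": [
    [255,0,-0.002,0,0],
    [255,0,0,0,0]
  ]
}}

```text
time_s: 5.47
position: [0.489, 0.1152, 0.1147]
tcp_rot: [[-0.99, 0.144, 0.001], [0.144, 0.99, 0.001], [-0.0, 0.001, -1.0]]
force: [1.2, 3.3, 0.9]
opening: 0.006
grasp_force: 2.4
```

Call:
{"op": "send_rows", "data": {
  "plan": [
    [255,0,-0.002,0,0],
    [255,0,0,0,0]
  ]
}}

```text
time_s: 5.63
position: [0.489, 0.1145, 0.1152]
tcp_rot: [[-0.989, 0.145, 0.002], [0.145, 0.989, 0.004], [-0.001, 0.004, -1.0]]
force: [-0.6, 9.6, 3.5]
opening: 0.002
grasp_force: 5.5
```

Call:
{"op": "send_rows", "data": {
  "plan": [
    [255,0,0.0005,-0.004,0],
    [255,0,0,-0.004,0],
    [255,0,-0.0003,-0.004,0],
    [255,0,0,0,0]
  ]
}}

```text
time_s: 5.97
position: [0.4888, 0.1138, 0.1271]
tcp_rot: [[-0.99, 0.144, 0.001], [0.144, 0.99, 0.002], [-0.001, 0.002, -1.0]]
force: [0.2, 5.6, 1.2]
opening: 0.006
grasp_force: 3.3
```

```bash
cat > lid.py <<'E'
from h import *
def lid():
    s=read_state();print(s['time_s'],s['position'],s['force'])
    c=np.array([.476,.0235]);bx=np.array([-.143,-.99]);by=np.array([.99,-.143])
    p,d=capture("side");P=cloud("side",d);q=P[...,:2]-c;X=q@bx;Y=q@by;Z=P[...,2]
    hsv=cv2.cvtColor(p,cv2.COLOR_BGR2HSV)
    m=(d>0)&(hsv[...,1]>60)&(hsv[...,0]<30)&(X>-.1)&(X<.1)&(Y>-.078)&(Y<.03)&(Z>.13)
    h=np.c_[.055-X[m],Z[m]-.1225]
    print('pts',m.sum(),'lid deg by slope',np.degrees(np.arctan2(*(np.linalg.svd(h-h.mean(0),full_matrices=False)[2][0][::-1]))),'lidtop max z',Z[m].max())
    return p
E
python3 -c "
from lid import *
lid()"
```

```text
5.9667 [0.48880501 0.1138345  0.1271407 ] [0.24609537 5.63529096 1.177149  ]
pts 1766 lid deg by slope 12.715250377534206 lidtop max z 0.22431461753246207
```

```bash
cat > lid.py <<'E'
from h import *
def lid(n="side"):
    s=read_state();print(s['time_s'],np.round(s['position'],4),np.round(s['force'],1))
    c=np.array([.476,.0235]);bx=np.array([-.143,-.99]);by=np.array([.99,-.143])
    p,d=capture(n);P=cloud(n,d);q=P[...,:2]-c;X=q@bx;Y=q@by;Z=P[...,2]
    hsv=cv2.cvtColor(p,cv2.COLOR_BGR2HSV)
    m=(d>0)&(hsv[...,1]>60)&(hsv[...,0]<30)&(Y>-.076)&(Y<-.035)&(Z>.125)&(X>-.07)&(X<.13)
    h=np.c_[.055-X[m],Z[m]-.1225]
    for a in np.arange(-.08,.12,.02):
        k=(h[:,0]>a)&(h[:,0]<a+.02)
        if k.sum()>5:print('ahead of hinge %.2f'%(a+.01),k.sum(),'height',np.percentile(h[k,1],[10,50,90]).round(3))
    return p
E
python3 -c "
from lid import *
lid()"
```

```text
6.0167 [0.4888 0.1138 0.1269] [0.4 5.2 1.2]
ahead of hinge 0.01 135 height [0.01  0.013 0.015]
ahead of hinge 0.03 136 height [0.012 0.015 0.017]
ahead of hinge 0.05 138 height [0.014 0.016 0.019]
ahead of hinge 0.07 138 height [0.016 0.019 0.021]
ahead of hinge 0.09 132 height [0.018 0.02  0.022]
ahead of hinge 0.11 68 height [0.019 0.022 0.024]
```

The lid follows the finger by friction (about 0.095 rad). Continuing along the arc.

Call:
{"op": "send_rows", "data": {
  "plan": [
    [255,0,-0.0005,-0.0047,0],
    [255,0,-0.0007,-0.0047,0],
    [255,0,-0.0009,-0.0047,0],
    [255,0,-0.001,-0.0047,0],
    [255,0,-0.0012,-0.0046,0],
    [255,0,-0.0014,-0.0046,0],
    [255,0,0,0,0]
  ]
}}

```text
time_s: 6.65
position: [0.4878, 0.1072, 0.1556]
tcp_rot: [[-0.99, 0.144, 0.001], [0.144, 0.99, 0.001], [-0.001, 0.001, -1.0]]
force: [-0.4, 5.2, 0.5]
opening: 0.006
grasp_force: 2.7
```

```bash
python3 -c "
from lid import *
lid()"
```

```text
6.65 [0.4878 0.1072 0.1556] [-0.4  5.2  0.5]
ahead of hinge -0.01 15 height [0.01  0.012 0.013]
ahead of hinge 0.01 144 height [0.012 0.016 0.019]
ahead of hinge 0.03 143 height [0.018 0.022 0.025]
ahead of hinge 0.05 160 height [0.025 0.029 0.033]
ahead of hinge 0.07 146 height [0.031 0.035 0.037]
ahead of hinge 0.09 147 height [0.038 0.041 0.044]
ahead of hinge 0.11 29 height [0.042 0.044 0.098]
```

Call:
{"op": "send_rows", "data": {
  "plan": [
    [255,0,-0.0018,-0.0051,0],
    [255,0,-0.002,-0.0051,0],
    [255,0,-0.0022,-0.005,0],
    [255,0,-0.0024,-0.0049,0],
    [255,0,-0.0026,-0.0048,0],
    [255,0,-0.0028,-0.0047,0],
    [255,0,-0.0029,-0.0046,0],
    [255,0,-0.0031,-0.0045,0],
    [255,0,-0.0033,-0.0043,0],
    [255,0,0,0,0]
  ]
}}

```text
time_s: 7.53
position: [0.4844, 0.0841, 0.1986]
tcp_rot: [[-0.99, 0.144, 0.001], [0.144, 0.99, 0.001], [-0.001, 0.001, -1.0]]
force: [-0.4, 5.5, 3.7]
opening: 0.004
grasp_force: 2.9
```

```bash
python3 -c "
from lid import *
lid()"
```

```text
7.5333 [0.4844 0.0841 0.1986] [-0.4  5.5  3.7]
ahead of hinge -0.01 52 height [0.009 0.013 0.016]
ahead of hinge 0.01 155 height [0.016 0.023 0.029]
ahead of hinge 0.03 178 height [0.033 0.04  0.048]
ahead of hinge 0.05 172 height [0.049 0.054 0.061]
ahead of hinge 0.07 167 height [0.064 0.07  0.077]
ahead of hinge 0.09 40 height [0.074 0.076 0.147]
```

Call:
{"op": "send_rows", "data": {
  "plan": [
    [255,0,-0.0035,-0.0042,0],
    [255,0,-0.0036,-0.0041,0],
    [255,0,-0.0038,-0.0039,0],
    [255,0,-0.0039,-0.0038,0],
    [255,0,-0.0041,-0.0036,0],
    [255,0,-0.0042,-0.0034,0],
    [255,0,-0.0044,-0.0032,0],
    [255,0,-0.0045,-0.0031,0],
    [255,0,-0.0046,-0.0029,0],
    [255,0,-0.0047,-0.0027,0],
    [255,0,0,0,0]
  ]
}}

```text
time_s: 8.5
position: [0.4785, 0.042, 0.2326]
tcp_rot: [[-0.99, 0.144, -0.0], [0.144, 0.99, -0.001], [-0.0, -0.001, -1.0]]
force: [-0.3, 0.7, 0.0]
opening: 0.007
grasp_force: 0.2
```

```bash
python3 -c "
from lid import *
p=lid()
cv2.imwrite('pics/s4.png',cv2.resize(p[130:280,200:350],(600,600),interpolation=cv2.INTER_CUBIC))"
```

```text
8.5 [0.4785 0.042  0.2326] [-0.3  0.7  0. ]
ahead of hinge -0.01 101 height [0.009 0.017 0.029]
ahead of hinge 0.01 201 height [0.028 0.045 0.059]
ahead of hinge 0.03 219 height [0.067 0.082 0.097]
ahead of hinge 0.05 87 height [0.1   0.103 0.106]
```

View pics/s4.png

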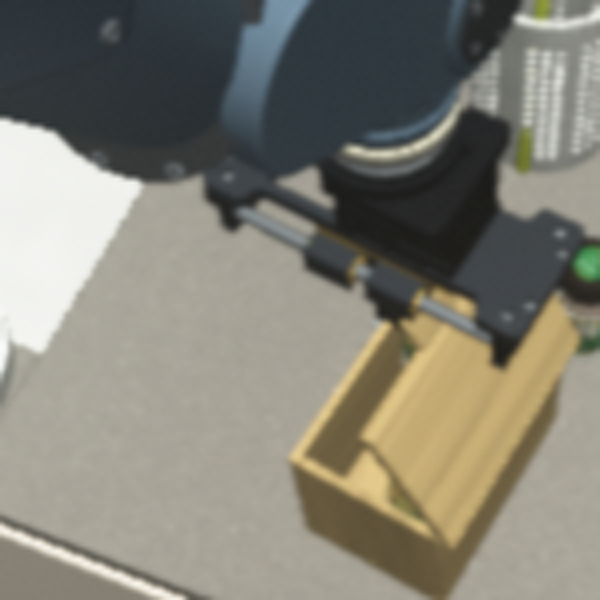

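The lid is at about 1.08 rad with the fingers behind it at about (400,330), and the body is clear. Continuing, slower near balance.

Call:
{"op": "send_rows", "data": {
  "plan": [
    [255,0,-0.0036,-0.0019,0],
    [255,0,-0.0037,-0.0018,0],
    [255,0,-0.0037,-0.0016,0],
    [255,0,-0.0038,-0.0015,0],
    [255,0,-0.0038,-0.0014,0],
    [255,0,-0.0039,-0.0013,0],
    [255,0,-0.0039,-0.0012,0],
    [255,0,-0.0039,-0.0011,0],
    [255,0,-0.004,-0.001,0],
    [255,0,-0.003,-0.0008,0],
    [255,0,0,0,0]
  ]
}}

```text
time_s: 9.47
position: [0.4733, 0.0057, 0.2462]
tcp_rot: [[-0.99, 0.144, 0.0], [0.144, 0.99, -0.0], [-0.0, -0.0, -1.0]]
force: [0.4, 0.2, 0.4]
opening: 0.008
grasp_force: 0.0
```

Call:
{"op": "send_rows", "data": {
  "plan": [
    [255,0,-0.0025,0,0],
    [255,0,-0.0025,0,0],
    [255,0,-0.0025,0,0],
    [255,0,-0.0025,0,0],
    [255,0,-0.0025,0,0],
    [255,0,-0.0025,0,0],
    [255,0,0,0,0]
  ]
}}

```text
time_s: 10.05
position: [0.471, -0.0089, 0.246]
tcp_rot: [[-0.99, 0.144, -0.0], [0.144, 0.99, -0.0], [0.0, -0.0, -1.0]]
force: [0.2, -0.6, -0.5]
opening: 0.006
grasp_force: 0.0
```

```bash
python3 -c "
from lid import *
lid()"
```

```text
10.05 [ 0.471  -0.0089  0.246 ] [ 0.2 -0.6 -0.5]
ahead of hinge -0.01 254 height [0.018 0.072 0.112]
ahead of hinge 0.01 56 height [0.11  0.111 0.113]
```

Call:
{"op": "send_rows", "data": {
  "plan": [
    [255,0,-0.002,0,0],
    [255,0,-0.002,0,0],
    [255,0,-0.002,0,0],
    [255,0,-0.002,0,0],
    [255,0,-0.002,0,0],
    [255,0,-0.002,0,0],
    [255,0,0,0,0],
    [255,0,0,0,0],
    [255,0,0,0,0],
    [255,0,0,0,0]
  ]
}}

```text
time_s: 10.93
position: [0.4693, -0.0203, 0.246]
tcp_rot: [[-0.99, 0.143, -0.0], [0.143, 0.99, 0.0], [0.0, 0.0, -1.0]]
force: [0.7, 0.1, 0.3]
opening: 0.003
grasp_force: 0.0
```

Call:
{"op": "send_rows", "data": {
  "plan": [
    [255,0,0.02,0,0],
    [255,0,0.02,-0.02,0],
    [255,0,0.02,-0.03,0],
    [255,0,0.04,-0.03,0],
    [255,0,0.04,-0.02,0],
    [255,0,0.04,0,0],
    [255,0,0.04,0,0],
    [255,0,0.04,0,0],
    [255,0,0.04,0,0],
    [255,0,0,0,0],
    [255,0,0,0,0],
    [255,0,0,0,0]
  ]
}}

```text
time_s: 11.93
position: [0.5105, 0.267, 0.3392]
tcp_rot: [[-0.99, 0.142, -0.001], [0.142, 0.99, -0.001], [0.001, -0.001, -1.0]]
force: [0.2, -0.6, -0.2]
opening: 0.002
grasp_force: 0.0
```

```bash
python3 -c "
from lid import *
p=lid()
cv2.imwrite('pics/s5.png',cv2.resize(p[130:280,220:370],(600,600),interpolation=cv2.INTER_CUBIC))"
```

```text
11.9333 [0.5105 0.267  0.3392] [ 0.2 -0.6 -0.2]
ahead of hinge -0.05 74 height [0.101 0.103 0.105]
ahead of hinge -0.03 87 height [0.065 0.088 0.104]
ahead of hinge -0.01 58 height [0.015 0.033 0.052]
```

View pics/s5.png

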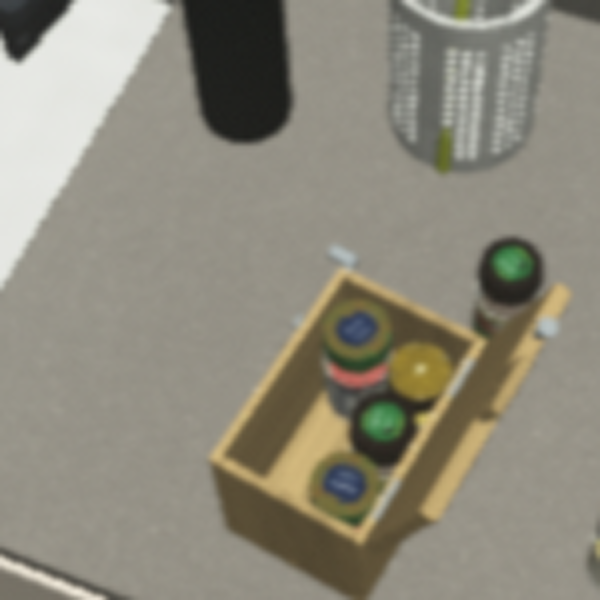

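The lid leans back on its stop, with its stud at about (547,327). The hook hangs clear, with its knob at (342,255), and the arm is well away.

```bash
python3 -c "
from rig import *
print(hand_in())"
```

```text
the job is handed in; nothing more can be done
None
```

The spice box is open: the hook is off its stud and hangs clear, the lid leans back on its stop, and nothing else was seen to move; I handed the job in at about 12 s, but the hand-in returned no verdict.

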